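Slide the cup carrier under the filling nozzles and wind them down

ROBOT

A 6-joint arm with a two-finger parallel gripper is mounted at the origin on the work surface. World frame = base frame: x ahead of the robot, y to its left, z up, the work surface at z = 0. Lengths are in m, angles in rad, forces in N, time in s.
With the tool pointing down it reaches from about 0.4 to 0.825 m from the base axis. Payload 7 kg.
Tool frame: the origin (TCP) lies at the very end of the fingers, on their centre line; the grasp point (between the pads) lies 19 mm behind it; x points along the fingers, y is the direction in which the jaws open and shut, and the axes are right-handed (so a half turn about x gives the same grasp; the last joint's range is limited). The gripper opens to 88 mm and grips with 3 to 60 N. Pads are 19 mm wide; open, the fingers measure 130 mm over their backs; the gripper's body (78 mm by 193 mm) begins 47 mm behind the grasp point.
Start: joints at [1.551, 0.359, 0.012, 0, -1.224, -0.288], TCP at [0.205, 0.643, 0.227] pointing down, gripper open.
Joint ranges: [-3.07, 3.07], [-1.43, 2.12], [-1.02, 1.25], [-3.03, 1.67], [-3.05, -0], [-3.03, 3.03]. Speed limits (rad/s): [2.39, 2.39, 3.01, 3.14, 3.14, 3.14].

INTERFACE

Orientations are given as [roll, pitch, yaw] about the fixed x, y, z axes, in that order (R = Rz(yaw) Ry(pitch) Rx(roll)).
In Python, from station import arm gives the robot as it stands.
- The arm moves only by the shell command python3 -m inch 'ROWS' [OPENING] [FORCE]. ROWS is text: rows parted by semicolons, each of 6 numbers parted by spaces: the shift along the world's x, y, z in units of 30 mm (1.0 is 30 mm), then the turn, a rotation vector about the world's x, y, z in units of 5 degrees (1.0 is 5 degrees). In form: dx dy dz wx wy wz; .... A call has 1 to 12 rows; each row shifts and turns the commanded pose from where the row before left it; what a row does not reach is not made up. A row lasts 1/8 s, in which the tool goes at most 62.5 mm and 10.7 degrees, less where a joint would pass 70% of its speed; a pose out of reach is approached as far as the arm can. A call is refused whole if a number of a shift passes 1 or a number of a turn 1, either way. A call with a gripper value outside its range is refused whole. OPENING is the opening, from 0 (shut) to 1 (fully open), set as the call begins (- or left out, the last holds). The fingers move at their own pace and stop on an object; FORCE is the grip in N (left out, the last holds). Time passes only in rows, so rows that do not move let the fingers close. It gives the time, the measured TCP pose, the force and the opening at its end, in the units of the state.
- arm.get_state(): the state, without advancing time (a new reading comes with each control period).
- arm.grab_frame(name): name is "side" or "top"; returns a dict with "frame" (400x640x3 uint8, red, green, blue), "range_z" (400x640 float32, m along the optical axis (not along the pixel's ray), 0 where there is no reading), "mtx" (3x3 intrinsics, pixels), "pose" (4x4, takes a point from camera to world coordinates). Camera axes: x right, y up, looking along -z (the intrinsics and any distortion apply to the point x, -y, -z); pixel columns grow to the right and rows downward; lengths in m; the calibration is good to about 2 mm. A picture is of the moment at which its call begins.
- arm.job_done(): hands the job in, once; it reports no verdict.
Trained networks look in a picture, given as the dict that the camera call returned (one of the last four; its "shot" number tells which), for a name from the list of things; names that differ only in an ending like _2 or _b are one class to them, and where a whole thing is asked for, a point or a joint stands for the part that bears it (a point fixed in the world has none). Each returns a list of dicts, best first, with "confidence" (0 to 1); they miss things now and then, are a little off and sometimes report something else, mostly with a low value. They report only what shows in the picture. A call takes as long as a camera call. They do not tell look-alikes from the thing itself.
- arm.search_frame(picture, target): "extent" ([centre column, centre row, width, height] as shares, 0 to 1, of the picture: columns of its width, rows of its height, round what is visible of it).
- arm.masks_of(picture, target): "mask" (400x640 bool, what is visible of it) and "extent" ([centre column, centre row, width, height] as shares, 0 to 1, of the picture: columns of its width, rows of its height, round what is visible of it).
- arm.place_of(picture, target): "position" ([column, row] as shares, 0 to 1, of the picture: columns of its width, rows of its height: a listed point, or the origin of a listed thing).
The state is a dict: "t": time; "q": joint angles; "qd": joint speeds; "joint_efforts": joint torques, N m; "eef_pos": TCP position; "ee_rot": TCP orientation; "force": force on the tool from outside, world axes, zero at the start; "moment": the same for the moment, N m; "width": finger opening in m.
Only numpy, scipy, OpenCV 4.12 (cv2) and the standard library are available. Lean on these libraries where they do the work, as an engineer would, in place of code of your own. Each camera call takes 0.05 s, during which the arm holds its last target. There are 200 camera calls.

TASK

Get the filling station ready for the next two portions: take the white cup carrier by its bent-rod handle and slide it, handle end last, along the guide lane under the raised nozzles until it is fully home against the end stop, with both cups still standing upright in it. Then wind the crank on top of the lift clockwise (seen from above) through its full travel, a little over one full turn, until it comes to its stop and each nozzle is down inside its cup. Do not knock the other things on the bench about, and let go when done.

Things in the scene. Friction and masses are not known exactly. Their poses are not given: they have to be found in the camera images.
- station: Fixed steel filling station on the bench: a guide lane, a two-post lift beyond the lane's end stop (x -80 to +80, y +104 to +212 mm, 227 mm high) and a nozzle head reaching back from it over the lane. Origin: bench level, middle of the lane, where the carrier's origin lies when fully home. y axis: along the lane, the way the carrier is pushed (mouth to stop). Yaw within 0.25 rad of 0.
- lane_mouth (a point): Mouth of the lane, bench level: on the lane's centre line at station y = -91 mm, where the straight black plastic rails begin (22 mm high, 102 mm apart inside; the carrier is 96 mm wide); from here they flare outwards for a further 37 mm towards -y. The lane has no floor: the carrier slides on the bench itself.
- lane_stop (a point): Foot of the lane's end stop, an upright steel bar 26 mm high across the lane: its face is at station y = +96 mm, so the carrier's leading end touches it when home.
- nozzle_head (a point): Point on the underside of the nozzle head, a level steel bar over the lane's centre line, 30 mm wide and high, from station y = -64 mm to the lift; this point is above the station's origin, 150 mm above the bench at crank value 0, and falls with the nozzles. Two 14 mm nozzles point down from the bar.
- carrier: Loose white plastic block, 96 mm wide (x), 190 mm long (y), 30 mm high, about 0.5 kg, lying on the bench outside the lane's mouth, yaw within 0.3 rad of 0. Origin: centre of its underside. Two pockets 57 mm across, 18 mm deep, at y = +45 and -45 mm hold the cups. Pull handle at its -y end; the +y end goes into the lane first. Slides on the bench with a friction of a few newtons.
- carrier_handle (a point): Middle of the cross bar of the carrier's pull handle: a level round steel rod 10 mm thick, straight for 68 mm along the carrier's x axis, 75 mm above the bench, 155 mm from the carrier's origin towards -y. Free space below and beside it (nearest cup rim 75 mm away): pinch it from above, fingers closing along the carrier's y axis.
- cup_lead: Loose clear plastic portion cup, 60 mm high, 48 mm wide at the foot and 69 mm at the rim, 15 g, standing loosely in the carrier's +y pocket; origin at the centre of its underside, z axis up.
- cup_trail: The same kind of cup, in the carrier's -y pocket (nearer the handle).
- cup_lead_rim (a point): Centre of the mouth of cup_lead, 60 mm above its underside (72 mm above the bench while it stands in the carrier).
- cup_trail_rim (a point): Centre of the mouth of cup_trail, likewise.
- nozzle_lead (a point): Centre of the lower end of the nozzle at the station's y = +45 mm (nearer the end stop). 88 mm above the bench at crank value 0, falling 26 mm per turn of the crank, to 58 mm at the lower stop. The upper stop is crank value 0.
- nozzle_trail (a point): Centre of the lower end of the nozzle at the station's y = -45 mm (nearer the mouth), same height as the other.
- crank (a joint): Crank angle (rad), growing clockwise seen from above, which lowers the nozzles. Starts between 0 and 0.9; hard lower stop at 7.2. At value q the knob stands at the angle (pi + station yaw - q) about the crank axis, anticlockwise from world +x (towards the robot at 0). Turns stiffly (about 2 N at the knob) and stays where it is left.
- crank_axis (a point): Point on the crank's vertical axis at the height at which to grip the knob: station x = 0, y = +158 mm, 265 mm above the bench.
- crank_knob (a point): Middle of the grip part of the crank's upright knob: black plastic, 24 mm thick, 46 mm high (239 to 285 mm above the bench), 50 mm from the crank axis. The knob spins freely on its pin, so it can be pinched from above and carried round the axis without turning the gripper.
- cup_stack: Loose bystander: stack of nested clear cups, 69 mm wide, 105 mm high; origin at the centre of its underside. Leave alone.
- lid_stack: Loose bystander: low stack of white lids, 72 mm wide, 30 mm high; origin at the centre of its underside. Leave alone.
- mug: Loose bystander: white mug, 82 mm wide, 95 mm high; origin at the centre of its underside. Leave alone.
- spare_cup: Loose bystander: one more clear cup standing by itself on the bench, 69 mm wide, 60 mm high; origin at the centre of its underside. Leave alone.
Things that resemble listed ones, but are neither listed nor needed, are in the scene too. What is shaped like the cup_trail but black or blue is not meant. What is shaped like the cup_lead but pink is not meant.

How it is judged:
By the outcome, as a careful person would: the job done as asked, in the order asked, and still so for the second after the job is handed in, with the robot touching nothing.
It also fails if it takes over 66 s, if anything falls off the work surface, if the arm or the gripper's body presses on something with over 40 N, if the wrist force passes 120 N, or if a joint passes its speed limit or range.

## Working session

There is one attempt and no reset: what is moved stays moved. The work goes in short steps, Python scripts to look and compute and a shell command to move; the robot and the scene stay as the last step left them, time stands still between calls to the robot, and variables do not carry over. Pictures are saved under pics/ and viewed, about 8 in all and at most 12, crops included, and the job is handed in when it is done.

```bash
mkdir -p pics; cat > h.py <<'E'
import numpy as np, cv2
from station import arm
def uvw(p,u,v,z=None,d=None):
    K=np.array(p["mtx"]);T=np.array(p["pose"])
    r=np.array([(u-K[0,2])/K[0,0],-(v-K[1,2])/K[1,1],-1.])
    rw=T[:3,:3]@r;o=T[:3,3]
    if d is None: d=(z-o[2])/rw[2]
    return o+d*rw
def proj(p,X):
    K=np.array(p["mtx"]);T=np.array(p["pose"])
    c=T[:3,:3].T@(np.array(X)-T[:3,3]);c=c/-c[2]
    return K[0,0]*c[0]+K[0,2],-K[1,1]*c[1]+K[1,2]
def cloud(p):
    K=np.array(p["mtx"]);T=np.array(p["pose"]);d=p["range_z"]
    v,u=np.mgrid[:400,:640]
    P=np.stack([(u-K[0,2])/K[0,0]*d,-(v-K[1,2])/K[1,1]*d,-d],-1)
    return P@T[:3,:3].T+T[:3,3]
def save(p,n,crop=None,s=1):
    f=p["frame"][:,:,::-1]
    if crop: f=f[crop[1]:crop[3],crop[0]:crop[2]]
    cv2.imwrite("pics/"+n,cv2.resize(f,None,fx=s,fy=s,interpolation=cv2.INTER_CUBIC))
Z=dict(lane_mouth=0,lane_stop=0,nozzle_head=.15,carrier=0,carrier_handle=.075,cup_lead=.012,cup_trail=.012,cup_lead_rim=.072,cup_trail_rim=.072,nozzle_lead=.088,nozzle_trail=.088,crank_axis=.265,crank_knob=.262,station=0,cup_stack=0,lid_stack=0,mug=0,spare_cup=0)
E
python3 - <<'E'
from h import *
for c in ["side","top"]:
    p=arm.grab_frame(c);save(p,c+"0.png");print(c,np.round(p["pose"],2).tolist())
    for n,z in Z.items():
        for r in arm.place_of(p,n)[:3]:
            u,v=r["position"][0]*640,r["position"][1]*400
            print(n,round(r["confidence"],2),int(u),int(v),uvw(p,u,v,z).round(3))
s=arm.get_state();print(s["t"],s["eef_pos"],s["ee_rot"],s["force"])
E
```

```text
side [[0.79, 0.44, -0.43, 0.12], [-0.62, 0.57, -0.54, -0.52], [0.01, 0.69, 0.72, 0.9], [0.0, 0.0, 0.0, 1.0]]
lane_mouth 0.97 308 236 [0.546 0.043 0.   ]
lane_mouth 0.16 296 206 [0.588 0.164 0.   ]
lane_stop 0.59 264 206 [0.504 0.229 0.   ]
lane_stop 0.49 287 187 [0.618 0.259 0.   ]
nozzle_head 0.83 285 186 [0.533 0.135 0.15 ]
nozzle_head 0.48 289 214 [0.478 0.038 0.15 ]
carrier 0.94 356 302 [ 0.511 -0.212  0.   ]
carrier_handle 0.62 400 339 [ 0.493 -0.365  0.075]
carrier_handle 0.34 349 274 [ 0.515 -0.169  0.075]
carrier_handle 0.15 286 183 [0.584 0.209 0.075]
cup_lead 0.95 346 284 [ 0.519 -0.158  0.012]
cup_lead 0.77 291 285 [ 0.398 -0.07   0.012]
cup_lead 0.48 233 167 [0.517 0.448 0.012]
cup_trail 0.84 312 333 [ 0.362 -0.21   0.012]
cup_trail 0.78 351 377 [ 0.368 -0.347  0.012]
cup_trail 0.69 364 315 [ 0.496 -0.256  0.012]
cup_lead_rim 0.95 349 277 [ 0.512 -0.172  0.072]
cup_lead_rim 0.94 293 274 [ 0.403 -0.078  0.072]
cup_trail_rim 0.69 354 369 [ 0.367 -0.349  0.072]
cup_trail_rim 0.57 313 312 [ 0.379 -0.193  0.072]
nozzle_lead 0.64 233 167 [0.48  0.366 0.088]
nozzle_lead 0.62 274
[... 1518 characters left out ...]
 0.288 0.265]
crank_knob 0.72 411 149 [ 0.66  -0.247  0.262]
crank_knob 0.54 208 220 [0.467 0.319 0.262]
crank_knob 0.31 386 210 [ 0.491 -0.172  0.262]
station 0.96 281 203 [0.531 0.135 0.   ]
station 0.33 411 151 [ 0.704 -0.304  0.   ]
cup_stack 0.9 366 152 [ 0.702 -0.153  0.   ]
cup_stack 0.43 388 211 [ 0.5   -0.221  0.   ]
lid_stack 0.92 412 149 [ 0.71  -0.309  0.   ]
lid_stack 0.42 186 207 [0.521 0.45  0.   ]
mug 0.55 183 207 [0.522 0.461 0.   ]
spare_cup 0.57 215 206 [0.524 0.354 0.   ]
spare_cup 0.54 221 253 [0.368 0.335 0.   ]
spare_cup 0.19 400 211 [ 0.501 -0.263  0.   ]
1.9 [0.2045112  0.64324806 0.22656852] [-0.60835175  1.57079094  2.22543664] [-0.9819013   0.23227072  0.2469186 ]
```

View pics/side0.png

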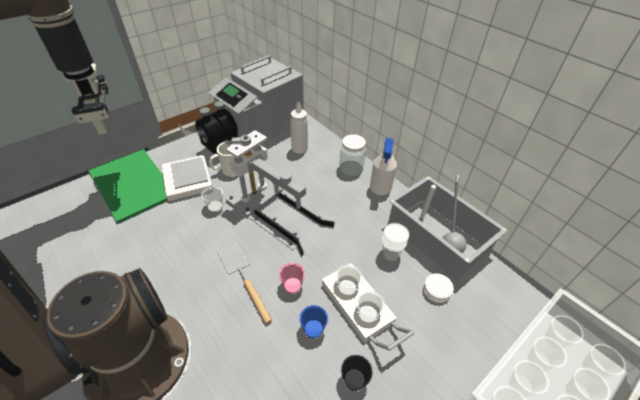

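View pics/top0.png

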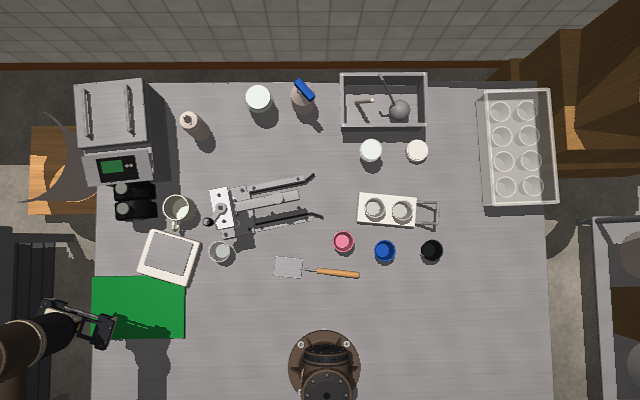

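```bash
python3 - <<'E'
from h import *
from scipy.spatial.transform import Rotation as R
p=arm.grab_frame("top");C=cloud(p);rgb=p["frame"].astype(int);g=rgb.mean(-1)
def box(m,n):
    P=C[m][:,:2].astype(np.float32)
    if len(P)<10: print(n,len(P));return
    (c,s,a)=cv2.minAreaRect((P*1000));print(n,len(P),np.round(c,1),np.round(s,1),round(a,1),"med z",np.median(C[m][:,2]).round(4))
x,y,z=C[...,0],C[...,1],C[...,2]
def reg(a,b,c,d,e,f):return (x>a)&(x<b)&(y>c)&(y<d)&(z>e)&(z<f)
box(reg(.42,.6,-.33,-.09,.022,.038),"carrier top")
box(reg(.4,.6,-.42,-.30,.06,.085),"handle")
for nm,r in [("railL",reg(.5,.7,-.0,.2,.012,.03)),("liftTop",reg(.4,.62,.2,.4,.205,.24)),("bar",reg(.45,.62,.03,.3,.165,.19)),("knob",reg(.35,.65,.2,.42,.26,.30))]:
    box(r,nm)
for nm,r in [("rails",reg(.42,.7,-.03,.2,.012,.03)&(g<60))]:
    P=C[r];print(nm,len(P));
    for s in (P[:,0]>.54+ -.16*(P[:,1]-.12),):
        for Q in (P[s],P[~s]):
            Q=Q[Q[:,1]>.06]
            if len(Q)>5:
                k=np.polyfit(Q[:,1],Q[:,0],1);print("x=",k.round(3),"yaw",-np.arctan(k[0]).round(3),"x at y=.13",np.polyval(k,.13).round(4),len(Q))
for n in ["carrier","carrier_handle","station","crank"]:
    r=arm.masks_of(p,n)
    for q in r[:2]:
        m=q["mask"];v=C[m];print(n,round(q["confidence"],2),np.round(np.array(q["extent"])*[640,400,640,400]),m.sum())
        if n=="carrier": box(m&(z>.02)&(z<.04),"cm")
s=arm.get_state();M=R.from_euler("xyz",s["ee_rot"]).as_matrix();print(M.round(3))
a=cv2.resize(p["frame"][120:280,190:450,::-1],None,fx=3,fy=3,interpolation=cv2.INTER_CUBIC);cv2.imwrite("pics/crop1.png",a)
E
```

```text
carrier top 1084 [ 506.6 -224.4] [217.   96.3] 83.9 med z 0.0309
handle 110 [ 465.8 -351.7] [ 38.1 129. ] 88.3 med z 0.0783
railL 132 [606.4  84.3] [181.  152.7] 64.8 med z 0.0214
liftTop 674 [503.2 300.4] [116.   72.4] 10.4 med z 0.2285
bar 684 [512.1 174.6] [111.9 207.2] 2.9 med z 0.1779
knob 35 [465.4 319.5] [21.4 21.9] 88.8 med z 0.2813
rails 215
x= [-0.196  0.616] yaw 0.194 x at y=.13 0.59 81
x= [-0.193  0.506] yaw 0.191 x at y=.13 0.4809 85
carrier 0.86 [402. 211.  87.  35.] 1384
cm 1006 [ 506.4 -226.3] [220.8  96.3] 83.9 med z 0.0311
carrier 0.26 [265. 211.  71.  40.] 912
cm 11 [509.9 274.8] [60.4 90.5] 79.8 med z 0.0252
carrier_handle 0.8 [398. 209.  81.  33.] 1270
carrier_handle 0.22 [264. 207. 114.  64.] 3392
station 0.75 [265. 207. 110.  64.] 3591
station 0.55 [405. 211.  17.  24.] 351
crank 0.5 [217. 214.  23.  23.] 219
crank 0.24 [264. 207. 119.  61.] 3426
[[ 0.    -0.303 -0.953]
 [-0.    -0.953  0.303]
 [-1.    -0.    -0.   ]]
```

View pics/crop1.png

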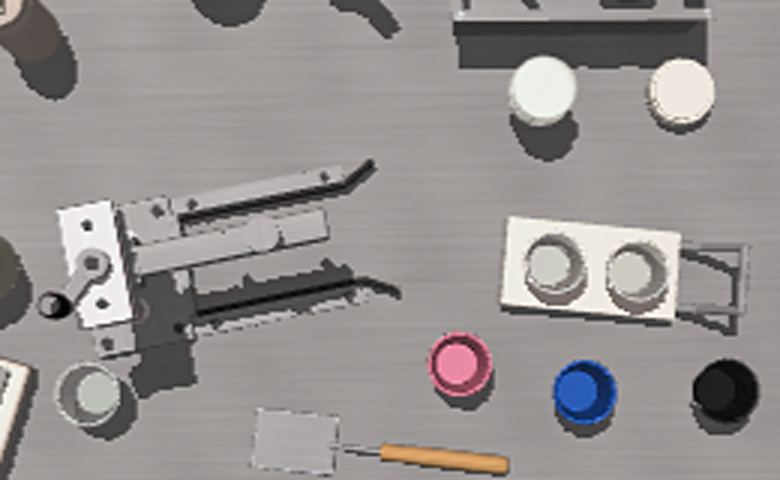

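Crop: the white carrier is at crop (590,270), its handle bar at (741,280), which is px (437,213). The only cup look-alikes are loose: pink (343,241), blue (384,251), black (431,251) and the spare cup (221,252). This carrier is the only one with a handle. Measurements agree: carrier yaw is about -0.106, handle (0.491,-0.371), station origin (0.534,0.134), station yaw 0.192.

```bash
python3 -m inch '.68 -.95 .7 0 0 -.94;.68 -.95 .7 0 0 -.94;.68 -.95 .7 0 0 -.94;.68 -.95 .7 0 0 -.94;.68 -.95 .7 0 0 -.94;.68 -.95 .7 0 0 -.94;.68 -.95 .05 0 0 -.94;.68 -.95 .05 0 0 -.94;.68 -.95 .05 0 0 -.94;.68 -.95 .05 0 0 -.94;.68 -.95 .05 0 0 -.94;.68 -.95 .05 0 0 -.94' 0.5 40
python3 -m inch '.14 -.97 0 0 0 -.94;.14 -.97 0 0 0 -.94;.14 -.97 0 0 0 -.94;.14 -.97 0 0 0 -.94;.14 -.97 0 0 0 -.94;.14 -.97 0 0 0 -.94;.14 -.97 0 0 0 -.94;.14 -.97 0 0 0 -.94;.14 -.97 0 0 0 -.94;.14 -.97 0 0 0 -.94;.14 -.97 0 0 0 -.94;.14 -.97 0 0 0 -.94'
python3 -m inch '-.04 -.98 -.4 0 0 -.94;-.04 -.98 -.4 0 0 -.94;-.04 -.98 -.4 0 0 -.94;-.04 -.98 -.4 0 0 -.94;-.04 -.98 -.4 0 0 -.94;-.04 -.98 -.4 0 0 -.94;-.04 -.98 -.4 0 0 -.94;-.04 -.98 -.4 0 0 -.94;-.04 -.98 -.4 0 0 -.94;-.04 -.98 -.4 0 0 -.94;-.04 -.98 -.4 0 0 -.94;0 0 0 0 0 0'
python3 - <<'E'
from h import *
from scipy.spatial.transform import Rotation as R
s=arm.get_state();M=R.from_euler("xyz",s["ee_rot"]).as_matrix();print(M.round(3),s["eef_pos"],np.round(s["q"],2))
c=np.array([np.cos(-.106),np.sin(-.106),0])
y=np.array([.106,.994,0]);zt=np.cross([0,0,-1],y)
T=R.from_rotvec(c*np.radians(20))*R.from_matrix(np.stack([[0,0,-1],y,zt],1))
print((T*R.from_matrix(M).inv()).as_rotvec(True)/5)
E
```

```text
t: 3.65
eef_pos: [0.4498, 0.3002, 0.3618]
ee_rot: [-0.934, 1.57, 0.913]
force: [1.1, 0.0, -0.1]
width: 0.044
t: 5.15
eef_pos: [0.4997, -0.0489, 0.3618]
ee_rot: [-0.526, 1.57, 0.337]
force: [0.3, -0.5, -0.4]
width: 0.0434
t: 6.65
eef_pos: [0.4856, -0.3726, 0.228]
ee_rot: [2.794, 1.568, 2.753]
force: [0.4, 0.7, -0.7]
width: 0.044
[[-0.002  0.04   0.999]
 [ 0.001  0.999 -0.04 ]
 [-1.     0.001 -0.002]] [ 0.48562682 -0.37255566  0.22798102] [-0.34  0.26 -0.13 -0.   -1.19 -1.28]
[ 3.97828041 -0.31757876 -0.75552421]
```

```bash
python3 -m inch '0 -.18 -.1 .66 -.05 -.13;0 -.18 -.1 .66 -.05 -.13;0 -.18 -.1 .66 -.05 -.13;0 -.18 -.5 .66 -.05 -.13;0 -.18 -.5 .67 -.05 -.12;.05 -.18 -.7 .67 -.06 -.12;0 0 0 0 0 0'
python3 - <<'E'
from h import *
s=arm.get_state();print(s["eef_pos"])
p=arm.grab_frame("side");save(p,"s1.png",(280,220,480,400),3)
for q in arm.place_of(p,"carrier_handle")[:2]:
    u,v=np.array(q["position"])*[640,400];print(q["confidence"],u,v,uvw(p,u,v,.075))
p=arm.grab_frame("top")
for q in arm.place_of(p,"carrier_handle")[:2]:
    u,v=np.array(q["position"])*[640,400];print(q["confidence"],u,v,uvw(p,u,v,.075))
E
```

```text
t: 7.52
eef_pos: [0.4873, -0.4037, 0.1674]
ee_rot: [1.573, 1.22, 1.468]
force: [-1.3, -0.1, -0.0]
width: 0.0434
[ 0.48725814 -0.40367474  0.16744489]
0.92 401.408 342.47999999999996 [ 0.48897274 -0.37201058  0.075     ]
0.56 436.99199999999996 211.52 [ 0.49534822 -0.36522348  0.075     ]
```

View pics/s1.png

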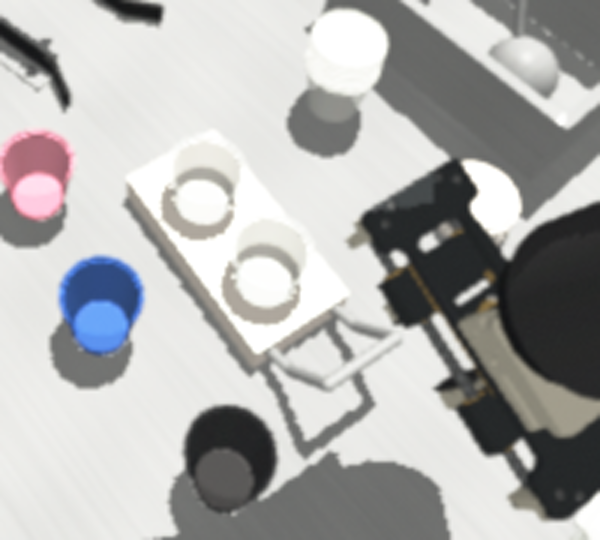

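The bar's midpoint is at crop (362,360), px (401,340), which agrees with the network. The path down is clear, so I descend and grip.

```bash
python3 -m inch '.02 .22 -.62 0 0 0;.02 .22 -.62 0 0 0;.02 .22 -.62 0 0 0;.02 .22 -.62 0 0 0;.02 .23 -.6 0 0 0;0 .23 -.6 0 0 0;0 0 0 0 0 0'
python3 -m inch '0 0 0 0 0 0;0 0 0 0 0 0;0 0 0 0 0 0;0 0 0 0 0 0;0 0 0 0 0 0' 0 50
```

```text
t: 8.6
eef_pos: [0.4904, -0.3623, 0.0579]
ee_rot: [1.571, 1.221, 1.467]
force: [0.3, -0.0, -0.3]
width: 0.0439
t: 9.22
eef_pos: [0.4911, -0.3629, 0.0595]
ee_rot: [1.565, 1.221, 1.46]
force: [0.9, 4.8, 2.8]
width: 0.0087
```

```bash
python3 -m inch '.15 .15 0 0 0 .13;.3 .31 0 0 0 .26;.37 .39 0 0 0 .33;.37 .39 0 0 0 .33;.37 .39 0 0 0 .33;.37 .39 0 0 0 .33;.37 .39 0 0 0 .33;.37 .39 0 0 0 .33;.37 .39 0 0 0 .33;.37 .39 0 0 0 .33;.3 .31 0 0 0 .26;.15 .15 0 0 0 .13'
cat > look.py <<'E'
from h import *
import sys
p=arm.grab_frame("top");C=cloud(p);x,y,z=C[...,0],C[...,1],C[...,2];g=p["frame"].min(-1)
m=(x>.42)&(x<.72)&(y>-.33)&(y<.26)&(z>.026)&(z<.036)&(g>150)
n,l,st,_=cv2.connectedComponentsWithStats(m.astype(np.uint8));k=1+np.argmax(st[1:,4]);m=l==k
r=cv2.minAreaRect((C[m][:,:2]*1000).astype(np.float32));print("carrier",m.sum(),np.round(r[0],1),np.round(r[1],1),r[2])
M=arm.masks_of(p,"carrier")
for nm in ["carrier_handle","cup_lead_rim","cup_trail_rim","cup_lead","cup_trail"]:
    for q in arm.place_of(p,nm)[:2]:
        u,v=np.array(q["position"])*[640,400];print(nm,round(q["confidence"],2),uvw(p,u,v,Z[nm]).round(4))
save(p,sys.argv[1],(200,120,430,270),3)
print(arm.get_state()["eef_pos"])
E
python3 look.py t2.png
```

```text
t: 10.72
eef_pos: [0.6067, -0.245, 0.0605]
ee_rot: [1.567, 1.227, 1.763]
force: [-5.6, -9.9, 7.3]
width: 0.0085
carrier 559 [569.5 -95.7] [ 96.4 183.1] 13.988053321838379
cup_lead_rim 0.68 [ 0.5581 -0.0595  0.072 ]
cup_lead_rim 0.62 [ 0.3991 -0.0631  0.072 ]
cup_trail_rim 0.95 [ 0.3828 -0.3476  0.072 ]
cup_trail_rim 0.64 [ 0.5756 -0.1372  0.072 ]
cup_lead 0.6 [ 0.3994 -0.0632  0.012 ]
cup_lead 0.57 [ 0.5516 -0.0584  0.012 ]
cup_trail 0.91 [ 0.3756 -0.3483  0.012 ]
cup_trail 0.51 [ 0.5885 -0.1483  0.012 ]
[ 0.60694138 -0.24438134  0.06052616]
```

View pics/t2.png

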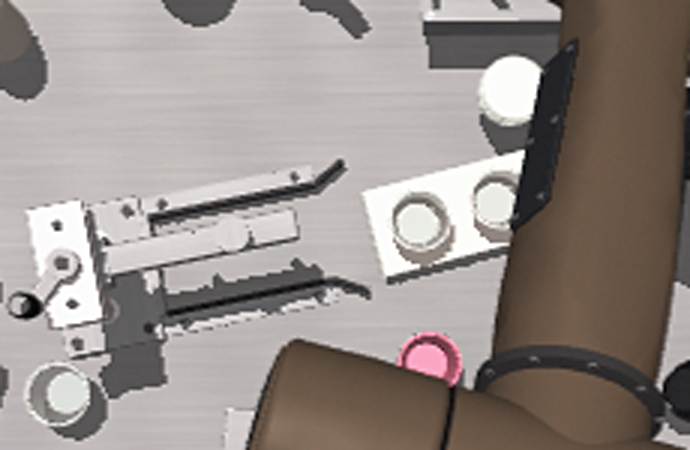

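Both cups are upright and the carrier is just short of the flare. It is turned about 3° too far, so I correct that and feed it in.

```bash
python3 -m inch '0 .03 0 0 0 -.2;-.01 .06 0 0 0 -.2;-.03 .15 0 0 0 -.2;-.06 .29 0 0 0 0;-.06 .29 0 0 0 0;-.06 .29 0 0 0 0;-.06 .29 0 0 0 0;-.06 .29 0 0 0 0;-.06 .29 0 0 0 0;-.05 .29 0 0 0 0;-.05 .29 0 0 0 0;-.02 .1 0 0 0 0'
python3 look.py t3.png
```

```text
t: 12.58
eef_pos: [0.5926, -0.1655, 0.0606]
ee_rot: [1.556, 1.228, 1.699]
force: [-0.6, -8.4, 5.0]
width: 0.0085
carrier 509 [564.1  -4.1] [ 96.7 162.1] 10.102286338806152
cup_lead_rim 0.63 [0.5625 0.0305 0.072 ]
cup_lead_rim 0.45 [ 0.401  -0.0591  0.072 ]
cup_trail_rim 0.77 [ 0.376  -0.3359  0.072 ]
cup_trail_rim 0.49 [ 0.568  -0.0584  0.072 ]
cup_lead 0.72 [0.5481 0.0279 0.012 ]
cup_lead 0.54 [ 0.4106 -0.0646  0.012 ]
cup_trail 0.82 [ 0.3754 -0.3463  0.012 ]
cup_trail 0.58 [ 0.5748 -0.0779  0.012 ]
[ 0.59252394 -0.16523717  0.06052332]
```

View pics/t3.png

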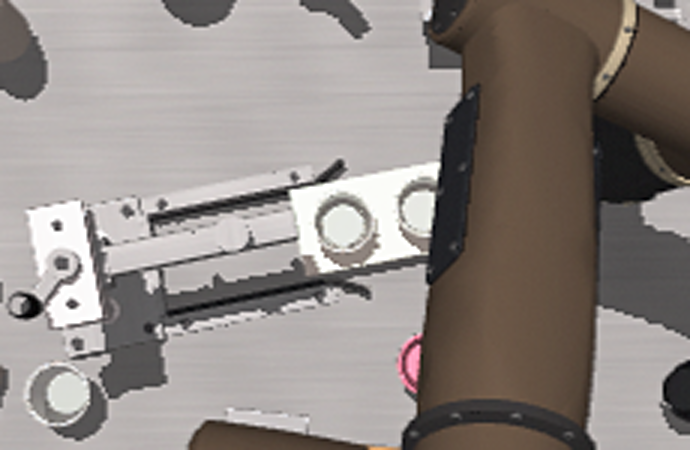

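The carrier's lead end is at crop (296,192)-(308,272), just at the start of the straight rails and within them. I add a small yaw trim and carry on.

```bash
python3 -m inch '-.01 .06 0 0 0 .09;-.03 .15 0 0 0 .09;-.06 .3 0 0 0 0;-.06 .3 0 0 0 0;-.06 .3 0 0 0 0;-.06 .3 0 0 0 0;-.06 .3 0 0 0 0;-.06 .3 0 0 0 0;-.06 .3 0 0 0 0;-.05 .3 0 0 0 0;-.05 .3 0 0 0 0;-.05 .3 0 0 0 0'
```

```text
t: 14.42
eef_pos: [0.5748, -0.0692, 0.0605]
ee_rot: [1.554, 1.228, 1.713]
force: [0.3, -9.6, 6.3]
width: 0.0085
```

```bash
python3 -m inch '-.06 .3 0 0 0 0;-.06 .3 0 0 0 0;-.06 .3 0 0 0 0;-.06 .3 0 0 0 0;-.05 .25 0 0 0 0;-.03 .15 0 0 0 0;-.02 .1 0 0 0 0;-.02 .1 0 0 0 0'; python3 -m inch '-.01 .06 0 0 0 0;-.01 .06 0 0 0 0;-.01 .06 0 0 0 0;0 0 0 0 0 0'
```

```text
t: 15.42
eef_pos: [0.5641, -0.0151, 0.0605]
ee_rot: [1.553, 1.227, 1.713]
force: [0.8, -10.4, 7.5]
width: 0.0084
t: 15.92
eef_pos: [0.5634, -0.0105, 0.0605]
ee_rot: [1.553, 1.228, 1.712]
force: [1.9, -13.2, 6.2]
width: 0.0084
```

```bash
python3 -m inch '-.01 .07 0 0 0 0;-.01 .07 0 0 0 0;0 0 0 0 0 0'; python3 -m inch '-.01 .07 0 0 0 0;-.01 .07 0 0 0 0;0 0 0 0 0 0'; python3 look.py t4.png
```

```text
t: 16.3
eef_pos: [0.5652, -0.0097, 0.0608]
ee_rot: [1.541, 1.234, 1.701]
force: [6.7, -27.5, 3.6]
width: 0.0083
t: 16.68
eef_pos: [0.5654, -0.0095, 0.0611]
ee_rot: [1.538, 1.239, 1.699]
force: [7.2, -43.0, 5.6]
width: 0.0083
carrier 183 [ 694.7 -305.8] [48.2 50.4] 89.58413696289062
carrier_handle 0.51 [0.5041 0.2345 0.075 ]
carrier_handle 0.45 [ 0.7027 -0.2953  0.075 ]
cup_lead_rim 0.52 [ 0.4077 -0.0588  0.072 ]
cup_lead_rim 0.5 [0.5354 0.1835 0.072 ]
cup_trail_rim 0.8 [ 0.3681 -0.2064  0.072 ]
cup_trail_rim 0.65 [0.5216 0.3329 0.072 ]
cup_lead 0.69 [ 0.4027 -0.0656  0.012 ]
cup_lead 0.48 [0.5217 0.1756 0.012 ]
cup_trail 0.94 [ 0.3701 -0.347   0.012 ]
cup_trail 0.72 [ 0.3702 -0.1977  0.012 ]
[ 0.56536365 -0.00944124  0.06114185]
```

View pics/t4.png

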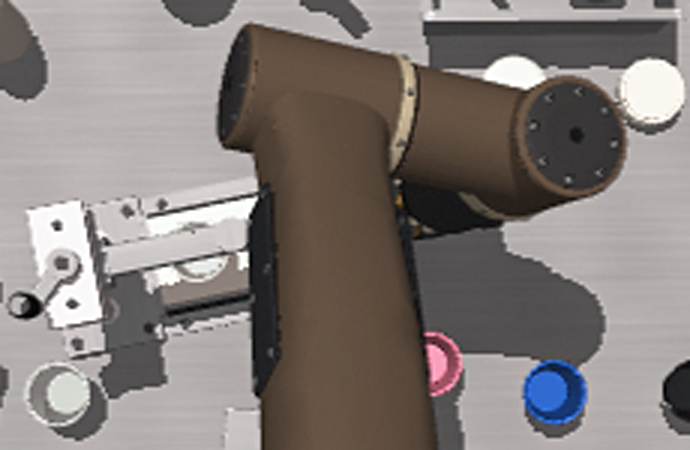

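The force rose from 13 to 43 N with the position stuck at y=-0.0095, so the carrier is against the stop. I relieve the push, open the gripper and retract along the tool axis.

```bash
python3 -m inch '.02 -.1 0 0 0 0;.01 -.06 0 0 0 0;0 0 0 0 0 0'; python3 -m inch '0 0 0 0 0 0;0 0 0 0 0 0;0 0 0 0 0 0;0 0 0 0 0 0' 0.5; python3 -m inch '.01 -.08 .2 0 0 0;.02 -.17 .5 0 0 0;.05 -.27 .76 0 0 0;.05 -.27 .76 0 0 0;.05 -.27 .76 0 0 0;.05 -.27 .76 0 0 0;0 -.2 1 0 0 0;0 -.2 1 0 0 0;0 -.2 1 0 0 0;0 -.1 1 0 0 0;0 0 .8 0 0 0;0 0 .6 0 0 0'
python3 - <<'E'
from h import *
from scipy.spatial.transform import Rotation as R
s=arm.get_state();print(np.round(s["q"],2));M=R.from_euler("xyz",s["ee_rot"]).as_matrix();print(M.round(3))
a=M[:,0];ax=np.cross(a,[0,0,-1]);print(ax/np.linalg.norm(ax)*np.degrees(np.arccos(-a[2]))/5)
p=arm.grab_frame("side");C=cloud(p);save(p,"s5.png",(180,100,380,250),4)
x,y,z=C[...,0],C[...,1],C[...,2]
q=arm.grab_frame("top");D=cloud(q);g=q["frame"].min(-1);X,Y,ZZ=D[...,0],D[...,1],D[...,2]
st=lambda x,y:(((x-.5345)*np.cos(.192)+(y-.134)*np.sin(.192)),(-(x-.5345)*np.sin(.192)+(y-.134)*np.cos(.192)))
for P,zz,gg in((C,z,p["frame"].min(-1)),(D,ZZ,g)):
    u,v=st(P[...,0],P[...,1])
    m=(abs(u)<.06)&(v>-.2)&(v<.13)&(zz>.026)&(zz<.035)&(gg>120)
    if m.sum(): print("top pts",m.sum(),np.percentile(u[m],[1,50,99]).round(4),np.percentile(v[m],[1,50,99]).round(4))
    m=(abs(u)<.045)&(v>-.18)&(v<-.13)&(zz>.065)&(zz<.085)
    if m.sum(): print("handle",m.sum(),np.percentile(u[m],[5,50,95]).round(4),np.percentile(v[m],[5,50,95]).round(4))
m=(X>.35)&(X<.65)&(Y>.2)&(Y<.42)&(ZZ>.27)&(ZZ<.30);print("knob",m.sum(),cv2.minAreaRect((D[m][:,:2]*1000).astype(np.float32)))
for n in["crank_axis","crank_knob"]:
  for pp in(p,q):
    for r in arm.place_of(pp,n)[:1]:
        u,v=np.array(r["position"])*[640,400];print(n,round(r["confidence"],2),uvw(pp,u,v,Z[n]).round(4))
E
```

```text
t: 17.4
eef_pos: [0.5652, -0.0098, 0.0606]
ee_rot: [1.543, 1.232, 1.702]
force: [5.6, -23.6, 3.6]
width: 0.0083
t: 17.9
eef_pos: [0.5607, -0.003, 0.059]
ee_rot: [1.566, 1.222, 1.724]
force: [0.1, 0.1, -0.6]
width: 0.0417
t: 19.4
eef_pos: [0.5677, -0.0646, 0.3357]
ee_rot: [1.559, 1.223, 1.716]
force: [0.0, -0.1, -0.1]
width: 0.0437
[-0.02  0.22  0.15 -0.34 -1.56 -1.38]
[[-0.049 -0.148  0.988]
 [ 0.337  0.928  0.156]
 [-0.94   0.341  0.004]]
[-3.94002698 -0.57738146 -0.        ]
top pts 837 [-0.0469 -0.0214  0.0488] [-0.1109 -0.0181  0.0962]
handle 92 [-0.0361 -0.0047  0.0337] [-0.1573 -0.1537 -0.1445]
top pts 621 [-0.0425 -0.0086  0.0524] [-0.0915  0.0057  0.1037]
knob 28 ((465.1790466308594, 319.4371337890625), (21.975696563720703, 20.589855194091797), 5.215909481048584)
crank_axis 0.65 [0.5047 0.2943 0.265 ]
crank_axis 0.9 [0.5037 0.2922 0.265 ]
crank_knob 0.69 [0.4781 0.3333 0.262 ]
crank_knob 0.45 [0.4581 0.3136 0.262 ]
```

View pics/s5.png

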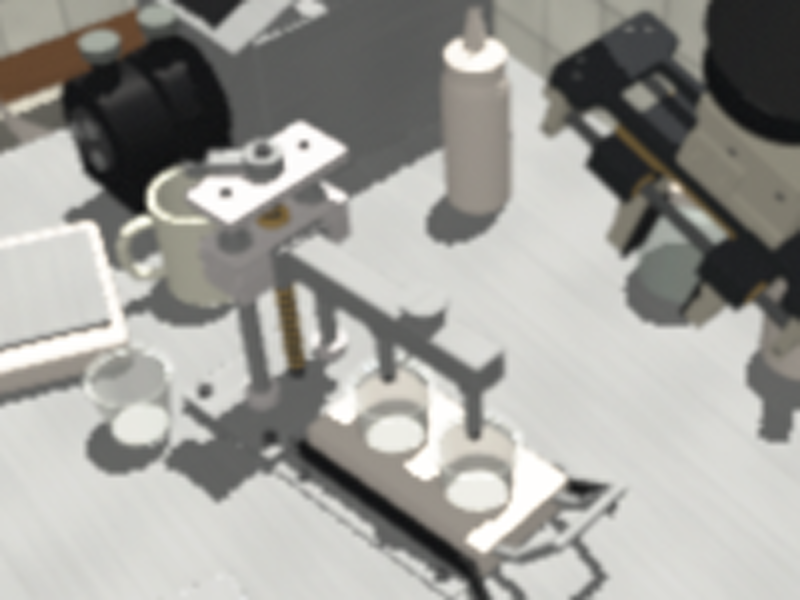

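The side picture shows both cups upright in the carrier, cups at crop (393,415) and (477,465), each under its nozzle. The handle is at station y=-0.154, so the carrier is home. Next is the crank: knob (0.465,0.319), axis about (0.5045,0.2905), q about 0.83.

```bash
python3 -m inch '-.14 .5 .16 -.79 -.12 0;-.14 .5 .16 -.79 -.12 0;-.14 .5 .16 -.79 -.12 0;-.14 .5 .16 -.79 -.11 0;-.14 .5 .16 -.78 -.11 0;-.25 .94 0 0 0 0;-.25 .94 0 0 0 0;-.25 .94 0 0 0 0;-.25 .94 0 0 0 0;-.25 .94 0 0 0 0;-.25 .94 0 0 0 0;-.25 .94 0 0 0 0' 0.6 30
python3 -m inch '-.25 .94 0 0 0 0;-.25 .94 0 0 0 0;-.24 .93 0 0 0 0;-.23 .92 0 0 0 0;0 0 -.7 0 0 0;0 0 -.7 0 0 0;0 0 -.6 0 0 0;0 0 0 0 0 0'
```

```text
t: 21.2
eef_pos: [0.4937, 0.209, 0.3563]
ee_rot: [-3.129, 1.567, -2.972]
force: [0.1, -0.4, -0.2]
width: 0.052
t: 22.2
eef_pos: [0.4644, 0.3194, 0.2951]
ee_rot: [-2.773, 1.565, -2.615]
force: [-0.6, 0.7, 0.0]
width: 0.0527
```

```bash
python3 -m inch '0 0 -.5 0 0 0;.03 0 -.5 0 0 0;0 0 -.5 0 0 0;0 0 0 0 0 0'; python3 -m inch '0 0 0 0 0 0;0 0 0 0 0 0;0 0 0 0 0 0;0 0 0 0 0 0;0 0 0 0 0 0' 0 30; python3 - <<'E'
from h import *
p=arm.grab_frame("side");save(p,"s6.png",(180,90,340,210),4);print(arm.get_state()["force"])
E
```

```text
t: 22.7
eef_pos: [0.4656, 0.3195, 0.2507]
ee_rot: [-2.907, 1.567, -2.75]
force: [-0.2, -0.1, 1.0]
width: 0.0525
t: 23.32
eef_pos: [0.4661, 0.3204, 0.2527]
ee_rot: [2.293, 1.569, 2.451]
force: [-1.6, 0.5, 2.0]
width: 0.0229
[-1.14464241  1.48049359  2.35435506]
```

View pics/s6.png

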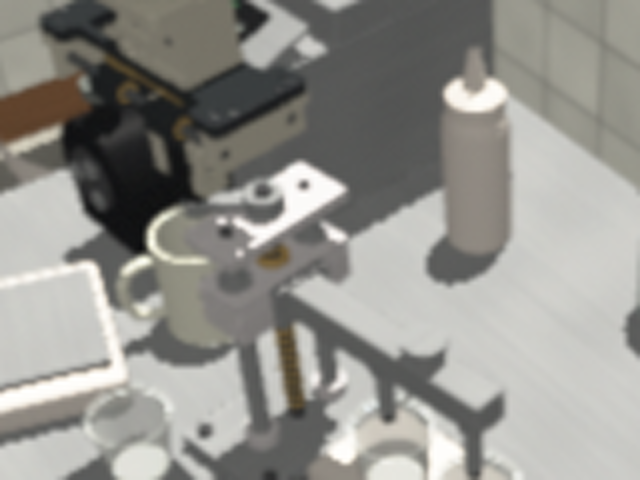

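The knob is gripped (opening 22.9 mm). I wind clockwise in 15° chords.

```bash
python3 -m inch '.31 .305 0 0 0 0;.38 .215 0 0 0 0;.42 .11 0 0 0 0;.435 0 0 0 0 0;.42 -.115 0 0 0 0;.375 -.22 0 0 0 0'
```

```text
t: 24.12
eef_pos: [0.5375, 0.3303, 0.2528]
ee_rot: [1.473, 1.568, 1.631]
force: [-0.1, 3.7, 2.9]
width: 0.0229
```

```bash
python3 -m inch '.305 -.31 0 0 0 0;.215 -.38 0 0 0 0;.11 -.42 0 0 0 0;0 -.435 0 0 0 0;-.115 -.42 0 0 0 0;-.22 -.375 0 0 0 0'; python3 -m inch '-.31 -.305 0 0 0 0;-.38 -.215 0 0 0 0;-.42 -.11 0 0 0 0;-.435 0 0 0 0 0;-.42 .115 0 0 0 0;-.375 .22 0 0 0 0'
```

```text
t: 24.88
eef_pos: [0.5445, 0.2581, 0.2526]
ee_rot: [2.524, 1.568, 2.682]
force: [-4.5, 6.6, 7.5]
width: 0.0236
t: 25.62
eef_pos: [0.4755, 0.2514, 0.2528]
ee_rot: [1.092, 1.566, 1.25]
force: [9.9, 8.9, -2.9]
width: 0.0237
```

```bash
python3 -m inch '-.3 .31 0 0 0 0;-.21 .38 0 0 0 0;-.11 .42 0 0 0 0;0 .435 0 0 0 0;.12 .42 0 0 0 0'; python3 -m inch '.065 .13 0 0 0 0;.075 .125 0 0 0 0;.085 .12 0 0 0 0;.09 .11 0 0 0 0;0 0 0 0 0 0'
```

```text
t: 26.25
eef_pos: [0.4593, 0.3078, 0.2526]
ee_rot: [-2.828, 1.568, -2.671]
force: [1.4, -2.7, 5.5]
width: 0.0234
t: 26.88
eef_pos: [0.4688, 0.3237, 0.2526]
ee_rot: [2.602, 1.568, 2.76]
force: [-2.7, 2.7, 6.9]
width: 0.0231
```

```bash
python3 -m inch '.1 .1 0 0 0 0;.1 .095 0 0 0 0;0 0 0 0 0 0'; python3 -m inch '.1 .08 0 0 0 0;.1 .07 0 0 0 0;0 0 0 0 0 0'
```

```text
t: 27.25
eef_pos: [0.47, 0.3248, 0.2523]
ee_rot: [-2.728, 1.557, -2.571]
force: [-23.8, -10.3, 21.4]
width: 0.0231
t: 27.62
eef_pos: [0.4739, 0.3256, 0.2518]
ee_rot: [-2.589, 1.549, -2.432]
force: [-31.3, -21.0, 26.8]
width: 0.0233
```

The force rose to about 38 N against the stop. I relax the push, release and lift off.

```bash
python3 -m inch '-.08 -.07 0 0 0 0;-.04 -.03 0 0 0 0;0 0 0 0 0 0'; python3 -m inch '0 0 0 0 0 0;0 0 0 0 0 0;0 0 0 0 0 0;0 0 0 0 0 0' 0.6; python3 -m inch '0 0 .4 0 0 0;0 0 .8 0 0 0;0 0 1 0 0 0;-.2 .6 1 0 0 0;-.4 .8 .6 0 0 0;-.6 .9 0 0 0 0;-.6 .9 0 0 0 0;-.6 .9 0 0 0 0;-.6 .9 0 0 0 0;-.6 .9 0 0 0 0;0 0 0 0 0 0'
python3 - <<'E'
from h import *
p=arm.grab_frame("side");C=cloud(p)
q=arm.grab_frame("top");D=cloud(q);X,Y,ZZ=D[...,0],D[...,1],D[...,2]
m=(X>.35)&(X<.65)&(Y>.2)&(Y<.42)&(ZZ>.265)&(ZZ<.30);print("knob",m.sum(),cv2.minAreaRect((D[m][:,:2]*1000).astype(np.float32)))
u=(X-.5345)*np.cos(.192)+(Y-.134)*np.sin(.192);v=-(X-.5345)*np.sin(.192)+(Y-.134)*np.cos(.192)
m=(abs(u)<.012)&(v>-.06)&(v<.05);print("bar top z",np.median(ZZ[m]))
x,y,z=C[...,0],C[...,1],C[...,2]
u=(x-.5345)*np.cos(.192)+(y-.134)*np.sin(.192);v=-(x-.5345)*np.sin(.192)+(y-.134)*np.cos(.192)
m=(abs(u)<.045)&(v>-.18)&(v<-.13)&(z>.065)&(z<.085);print("handle",m.sum(),np.median(v[m]))
a=cv2.resize(p["frame"][100:250,180:380],(800,600),interpolation=3);
cv2.imwrite("pics/f.png",a[:,:,::-1])
E
```

```text
t: 28.0
eef_pos: [0.4734, 0.3253, 0.252]
ee_rot: [-2.591, 1.557, -2.434]
force: [-17.2, -13.5, 16.8]
width: 0.0231
t: 28.5
eef_pos: [0.4776, 0.3309, 0.2519]
ee_rot: [2.932, 1.568, 3.089]
force: [-0.7, 0.4, -1.2]
width: 0.052
t: 29.88
eef_pos: [0.3686, 0.5094, 0.3665]
ee_rot: [2.81, 1.569, 2.969]
force: [1.2, 0.0, 0.6]
width: 0.0527
knob 34 ((467.0565490722656, 323.5850524902344), (21.19279670715332, 22.76603126525879), 45.3726806640625)
bar top z 0.1521855614678207
handle 93 -0.1533220582343037
```

View pics/f.png

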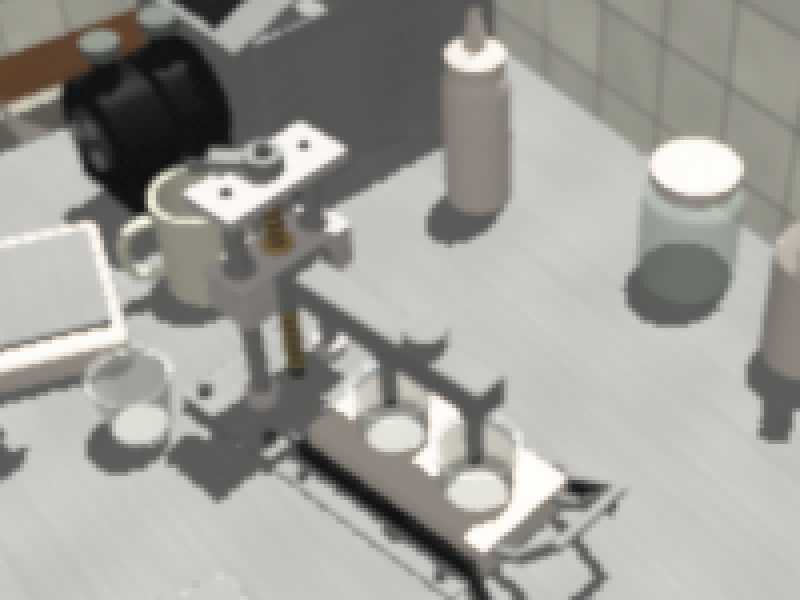

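```bash
python3 -c "
from station import arm
print(arm.job_done())"
```

```text
the job is handed in; nothing more can be done
None
```

The job is done and handed in at about 30 s of the 66 s allowed, with the gripper open and clear of everything.

- **Carrier:** I took it by the handle and slid it into the lane. At the end stop the push force rose from 13 to 43 N with no further movement. The last look put the handle at station y = -153 mm, against -155 mm nominal, which is within my measuring error. Both cups are upright in their pockets.
- **Crank:** I wound it about 365° clockwise, until the force rose to about 38 N at the stop. From the knob position, the crank stands at about 7.2 rad, the lower stop. The nozzle bar sank from about 178 to 152 mm, and the last picture shows each nozzle down inside its cup.
- **Other things:** The spare cup and mug have not moved in the last side picture. I did not re-measure the cup stack, lid stack or coloured cups at the end; the top picture taken with the carrier home showed the coloured cups and the lids in place, with the cup stack partly hidden.

No check failed. On the way, the carrier turned about 3° too far before the lane mouth, and I corrected that before feeding it in.

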